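Reset the tripped breakers on the lab bench supply

TASK

Two breakers on the bench supply console have tripped: their levers stand midway. Reset each one properly - push its lever down to off, right home against the stop so that it re-latches, then up to on - and leave both on. Do not move the levers beside them (the one with the red clip stays off), do not force anything, and do not knock the glassware, jars or spatula.

Things in the scene. Friction and masses are not known exactly. Their poses are not given: they have to be found in the camera images.
- console: Grey-white supply console, 300 mm wide (y), 200 deep (x), 130 high. Origin: centre of its underside; x to its back, z up. Front face 55 mm high; from its top edge a panel slopes up and back at 30 degrees for 150 mm, then a flat top with glassware. On the panel six two-pole breakers stand in a row along y at 36 mm pitch, in any order.
- brk_1: Breaker: white face 45 (up the slope) x 35 mm, 8 mm proud of the panel. Origin: face centre. x up the slope, y along the row, z out of the face (30 deg off vertical, towards the robot). Carries the lever of the same number. A tripped one is barred from ON at +0.18 rad until pushed home to OFF: stiff (to 10 N) from -0.3 rad, re-latches past -0.46.
- lever_1 (a joint): Blue lever: 24 mm wide along the row (12 free to the next), 8 thick, 18 out of the face when upright, white line on its tip; axis along the row, 8 mm below the face centre. Rad: 0 upright; +0.5 ON (leans up the slope), -0.5 OFF (leans down, to the robot), near 0 tripped: ON and OFF are end stops. Snaps over, 4 to 8 N at the tip; a dead level push on a leaning tip may jam: lift along its arc.
- brk_2: Breaker: white face 45 (up the slope) x 35 mm, 8 mm proud of the panel. Origin: face centre. x up the slope, y along the row, z out of the face (30 deg off vertical, towards the robot). Carries the lever of the same number. A tripped one is barred from ON at +0.18 rad until pushed home to OFF: stiff (to 10 N) from -0.3 rad, re-latches past -0.46.
- lever_2 (a joint): Blue lever: 24 mm wide along the row (12 free to the next), 8 thick, 18 out of the face when upright, white line on its tip; axis along the row, 8 mm below the face centre. Rad: 0 upright; +0.5 ON (leans up the slope), -0.5 OFF (leans down, to the robot), near 0 tripped: ON and OFF are end stops. Snaps over, 4 to 8 N at the tip; a dead level push on a leaning tip may jam: lift along its arc.
- brk_3: Breaker: white face 45 (up the slope) x 35 mm, 8 mm proud of the panel. Origin: face centre. x up the slope, y along the row, z out of the face (30 deg off vertical, towards the robot). Carries the lever of the same number, which wears a red lock-off clip. A tripped one is barred from ON at +0.18 rad until pushed home to OFF: stiff (to 10 N) from -0.3 rad, re-latches past -0.46.
- lever_3 (a joint): Blue lever, red clip: 24 mm wide along the row (12 free to the next), 8 thick, 18 out of the face when upright, white line on its tip; axis along the row, 8 mm below the face centre. Rad: 0 upright; +0.5 ON (leans up the slope), -0.5 OFF (leans down, to the robot), near 0 tripped: ON and OFF are end stops. Snaps over, 4 to 8 N at the tip; a dead level push on a leaning tip may jam: lift along its arc.
- brk_4: Breaker: white face 45 (up the slope) x 35 mm, 8 mm proud of the panel. Origin: face centre. x up the slope, y along the row, z out of the face (30 deg off vertical, towards the robot). Carries the lever of the same number. A tripped one is barred from ON at +0.18 rad until pushed home to OFF: stiff (to 10 N) from -0.3 rad, re-latches past -0.46.
- lever_4 (a joint): Blue lever: 24 mm wide along the row (12 free to the next), 8 thick, 18 out of the face when upright, white line on its tip; axis along the row, 8 mm below the face centre. Rad: 0 upright; +0.5 ON (leans up the slope), -0.5 OFF (leans down, to the robot), near 0 tripped: ON and OFF are end stops. Snaps over, 4 to 8 N at the tip; a dead level push on a leaning tip may jam: lift along its arc.
- brk_5: Breaker: white face 45 (up the slope) x 35 mm, 8 mm proud of the panel. Origin: face centre. x up the slope, y along the row, z out of the face (30 deg off vertical, towards the robot). Carries the lever of the same number. A tripped one is barred from ON at +0.18 rad until pushed home to OFF: stiff (to 10 N) from -0.3 rad, re-latches past -0.46.
- lever_5 (a joint): Blue lever: 24 mm wide along the row (12 free to the next), 8 thick, 18 out of the face when upright, white line on its tip; axis along the row, 8 mm below the face centre. Rad: 0 upright; +0.5 ON (leans up the slope), -0.5 OFF (leans down, to the robot), near 0 tripped: ON and OFF are end stops. Snaps over, 4 to 8 N at the tip; a dead level push on a leaning tip may jam: lift along its arc.
- brk_6: Breaker: white face 45 (up the slope) x 35 mm, 8 mm proud of the panel. Origin: face centre. x up the slope, y along the row, z out of the face (30 deg off vertical, towards the robot). Carries the lever of the same number. A tripped one is barred from ON at +0.18 rad until pushed home to OFF: stiff (to 10 N) from -0.3 rad, re-latches past -0.46.
- lever_6 (a joint): Blue lever: 24 mm wide along the row (12 free to the next), 8 thick, 18 out of the face when upright, white line on its tip; axis along the row, 8 mm below the face centre. Rad: 0 upright; +0.5 ON (leans up the slope), -0.5 OFF (leans down, to the robot), near 0 tripped: ON and OFF are end stops. Snaps over, 4 to 8 N at the tip; a dead level push on a leaning tip may jam: lift along its arc.
- reagent: Loose bystander: white plastic reagent jar, 42 mm across and 62 mm tall, on the console's flat top; origin at the centre of its underside.
- beaker_small: Loose bystander: small glass beaker, 48 mm across and 62 mm tall, on the console's flat top; origin at the centre of its underside.
- beaker_left: Loose bystander: glass beaker, 72 mm across and 95 mm tall, on the bench to the left (+y) of the console; origin at the centre of its underside.
- jar_right: Loose bystander: white plastic jar, 60 mm across and 100 mm tall, on the bench to the right (-y) of the console; origin at the centre of its underside.
- beaker_stir: Loose bystander: glass beaker, 80 mm across and 110 mm tall, standing on the white magnetic stirrer; origin at the centre of its underside.
- spatula: Loose bystander: steel spatula, 170 mm long, lying flat on the bench in front of the console, under 20 mm high; origin at the centre of its underside.

How it is judged:
By the outcome, as a careful person would: the job done as asked, in the order asked, and still so for the second after the job is handed in, with the robot touching nothing.
It also fails if it takes over 48 s, if anything falls off the work surface, if the arm or the gripper's body presses on something with over 40 N, if the wrist force passes 120 N, or if a joint passes its speed limit or range.

ROBOT

A 6-joint arm with a two-finger parallel gripper is mounted at the origin on the work surface. World frame = base frame: x ahead of the robot, y to its left, z up, the work surface at z = 0. Lengths are in m, angles in rad, forces in N, time in s.
With the tool pointing down it reaches from about 0.25 to 0.775 m from the base axis. Payload 4 kg.
Tool frame: the origin (TCP) lies on the centre line of the jaws, within the pads' length; the fingertips stand 17 mm ahead of it and the grasp point (between the pads) lies 2 mm behind it; z points along the fingers, y is the line along which they close (so a half turn about z gives the same grasp; the last joint's range is limited). The gripper opens to 94 mm and grips with 3 to 60 N. Pads are 16 mm wide; open, the fingers measure 119 mm over their backs; the gripper's body (75 mm by 177 mm) begins 78 mm behind the grasp point.
Start: joints at [-1.43, 0.087, 1.371, -0, 1.684, -0.103], TCP at [0.133, -0.534, 0.223] pointing down, gripper open.
Joint ranges: [-3.1, 3.1], [-0.76, 2.03], [0.27, 2.55], [-1.08, 4.22], [0.17, 2.65], [-2.57, 2.57]. Speed limits (rad/s): [2.79, 2.79, 3.14, 3.14, 3.14, 3.14].

INTERFACE

Orientations are given as [roll, pitch, yaw] about the fixed x, y, z axes, in that order (R = Rz(yaw) Ry(pitch) Rx(roll)).
In Python, from bench import robot gives the robot as it stands.
- The arm moves only by the tool servo_tool, never from a script. Its argument "plan" is a list of rows, each a list of 7 numbers: the shift along the tool's x, y, z normalised to -1 to 1, where 1 is 0.1 m, then the turn, a rotation vector about the tool's x, y, z normalised to -1 to 1, where 1 is pi/2 rad, then the finger opening in mm, from 0 to 94. In form: [[x, y, z, ax, ay, az, gripper], ...]. A call has 1 to 12 rows; each row is the pose to reach, as a shift and turn from the pose commanded when the call began, along the tool's axes at that moment; what a row does not reach only later rows make up. A row lasts 1/12 s, in which the tool goes at most 41.7 mm and 7.16 degrees, less where a joint would pass 70% of its speed; a pose out of reach is approached as far as the arm can. A call with a number of a shift or a turn outside -1 to 1 is refused whole. A call with a gripper value outside its range is refused whole. The fingers move at their own pace and stop on an object; the grip force is fixed at half the most. Time passes only in rows, so rows that repeat a pose let the fingers close. It gives the time, the measured TCP pose, the force, the opening and the grip force at its end, in the units of the state.
- robot.get_obs(): the state, without advancing time (a new reading comes with each control period).
- robot.snapshot(name): name is "scene" or "top"; returns the picture (384x512x3 uint8, red, green, blue); there is no depth.
- robot.camera_params(name): a dict with "camera_matrix" (3x3 intrinsics, pixels), "rvec" (rotation vector, rad) and "tvec" (3), from world to camera coordinates, as OpenCV has them. Camera axes: x right, y down, z forward; pixel columns grow to the right and rows downward; lengths in m; the calibration is good to about 2 mm. A picture is of the moment at which its call begins. camera_params takes no time and is no camera call.
- robot.close_job(): hands the job in; it is judged then, once.
Trained networks look in the newest picture that a camera, given by its name, has taken for a name from the list of things; names that differ only in an ending like _2 or _b are one class to them, and where a whole thing is asked for, a point or a joint stands for the part that bears it (a point fixed in the world has none). Each returns a list of dicts, best first, with "conf" (0 to 1); they miss things now and then, are a little off and sometimes report something else, mostly with a low value. They report only what shows in the picture. A call takes as long as a camera call.
- robot.find_in(thing, camera): "extent" ([centre column, centre row, width, height] in pixels, round what is visible of it).
The state is a dict: "time": time; "joint_positions": joint angles; "qvel": joint speeds; "joint_torque": joint torques, N m; "tool_pos": TCP position; "ee_rot": TCP orientation; "wrist_force": force on the tool from outside, world axes, zero at the start; "wrist_torque": the same for the moment, N m; "width": finger opening in m; "finger_force": force on a finger pad.
Only numpy, scipy, OpenCV 4.12 (cv2) and the standard library are available. Lean on these libraries where they do the work, as an engineer would, in place of code of your own. Each camera call takes 0.05 s, during which the arm holds its last target. There are 200 camera calls.

## Working session

There is one attempt and no reset: what is moved stays moved. The work goes in short steps, Python scripts to look and compute and a tool call to move; the robot and the scene stay as the last step left them, time stands still between calls to the robot, and variables do not carry over. Pictures are saved under pics/ and viewed, at most 10 in all, crops included, and the job is handed in when it is done.

Besides the shell and the picture viewer there is one more tool, called after "Request:" as name(argument=value, ...), one argument or row to a line, values as JSON. servo_tool: Moves the arm, as the interface text tells. Scaled input: -1 to 1 covers 0.1 m each way for a shift and pi/2 rad each way for a turn. Its arguments: {"type":"object","properties":{"plan":{"type":"array","items":{"type":"array","items":{"type":"number"}}}},"required":["plan"]}

```bash
mkdir -p pics
python3 - <<'E'
from bench import robot
import cv2
for n in("scene","top"):
    im=robot.snapshot(n); cv2.imwrite(f"pics/{n}0.png",im[:,:,::-1])
    print(robot.camera_params(n))
    for t in("console","lever_1","lever_3","brk_1"):
        print(n,t,[([round(float(v)) for v in d["extent"]],round(d["conf"],2)) for d in robot.find_in(t,n)])
print(robot.get_obs())
E
```

```text
{'camera_matrix': array([[443.17011084,   0.        , 259.04040242],
       [  0.        , 443.17011084, 185.11361713],
       [  0.        ,   0.        ,   1.        ]]), 'rvec': array([ 1.95012968,  1.22123568, -0.58356017]), 'tvec': array([-0.17302573, -0.22529518,  1.71542814])}
scene console [([311, 206, 130, 85], 0.86)]
scene lever_1 [([276, 184, 3, 7], 0.49), ([287, 179, 10, 6], 0.49)]
scene lever_3 [([276, 184, 3, 7], 0.49), ([287, 179, 10, 6], 0.49)]
scene brk_1 [([319, 170, 12, 4], 0.54), ([276, 185, 12, 8], 0.49), ([289, 182, 18, 7], 0.45), ([326, 167, 14, 11], 0.43)]
{'camera_matrix': array([[486.04151302,   0.        , 261.91077794],
       [  0.        , 486.04151302, 188.55106637],
       [  0.        ,   0.        ,   1.        ]]), 'rvec': array([ 2.0865712 , -2.14740498,  0.16516616]), 'tvec': array([-0.03961158,  0.54373572,  1.20751968])}
top console [([209, 176, 129, 98], 0.77)]
top lever_1 [([249, 184, 11, 5], 0.57), ([233, 186, 10, 9], 0.55), ([204, 191, 13, 9], 0.52), ([304, 180, 21, 28], 0.51), ([219, 186, 10, 7], 0.49), ([175, 194, 12, 6], 0.37)]
top lever_
[... 364 characters left out ...]
, 0.46)]
{'time': 0.5, 'joint_positions': array([-1.43011919e+00,  8.72097696e-02,  1.37074493e+00,  1.28320281e-05,
        1.68361323e+00, -1.03113259e-01]), 'qvel': array([ 0.00048644, -0.00091031, -0.0014944 ,  0.00228481, -0.00156064,
        0.00087244]), 'joint_torque': array([-1.06226795e-03, -3.39623344e+01, -3.02265966e+01,  7.16032041e-02,
        2.44242250e-02, -2.57571202e-05]), 'tool_pos': array([ 0.1327526 , -0.53373511,  0.22247771]), 'ee_rot': array([ 3.14156675e+00, -1.01376305e-05,  2.43791840e-01]), 'wrist_force': array([0.71105045, 0.26435585, 0.00488992]), 'wrist_torque': array([-0.00440335, -0.00512784, -0.01548397]), 'finger_force': 0.0, 'width': 0.09406118219018351}
```

Run:
```python
import cv2,numpy as np
a=cv2.imread("pics/top0.png")[120:240,130:290]; b=cv2.imread("pics/scene0.png")[140:260,230:390]
cv2.imwrite("pics/c1.png",cv2.resize(a,None,fx=5,fy=5,interpolation=cv2.INTER_CUBIC))
cv2.imwrite("pics/c2.png",cv2.resize(b,None,fx=5,fy=5,interpolation=cv2.INTER_CUBIC))
```

```text
(no output)
```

View pics/c1.png

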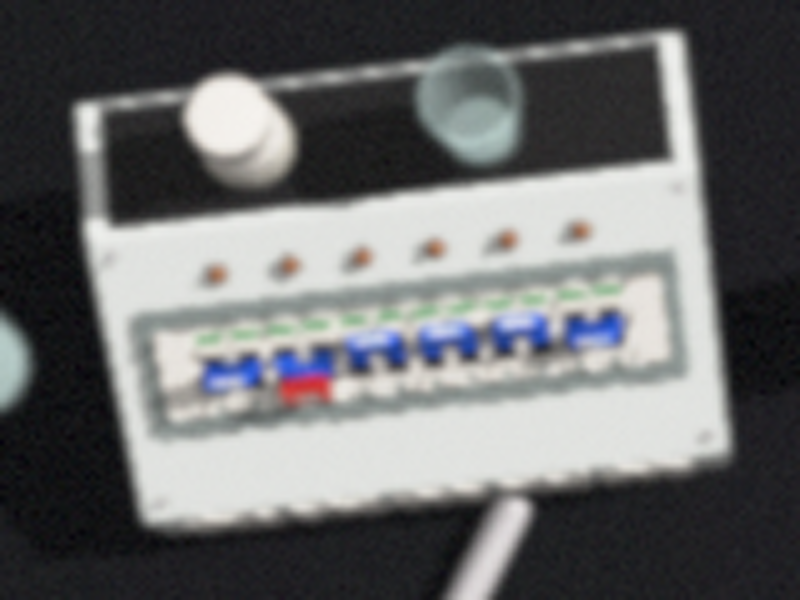

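View pics/c2.png

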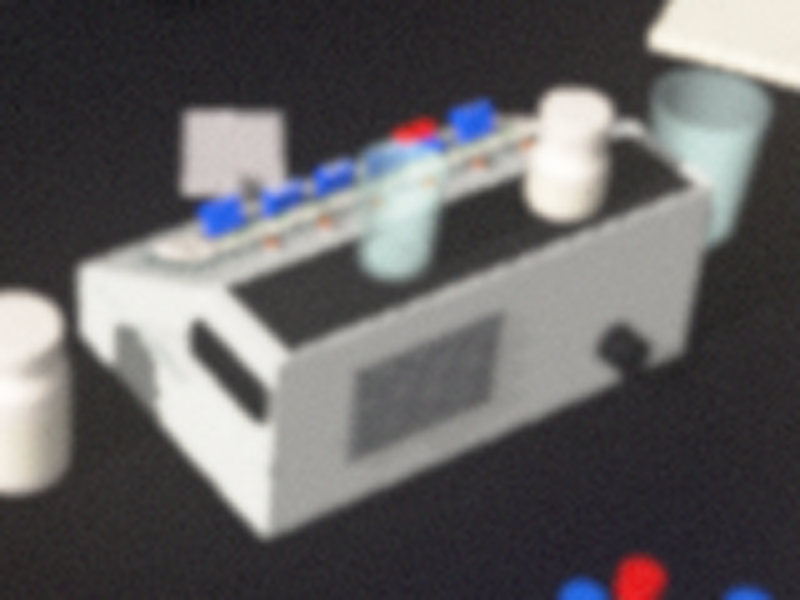

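View pics/top0.png

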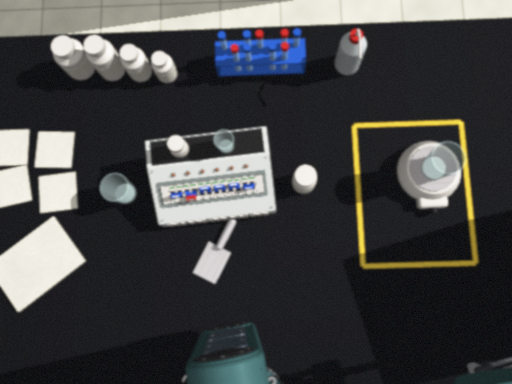

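View pics/scene0.png

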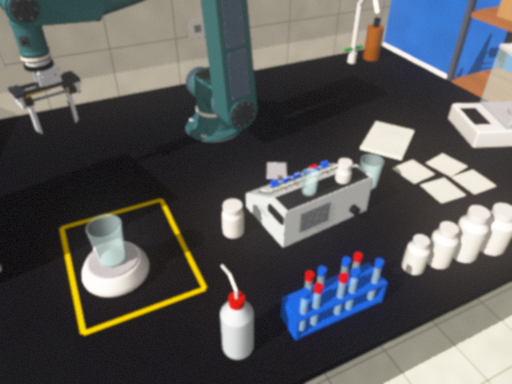

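Top view, left (+y) to right: the outer two levers (px about 176,195 and 249,185) stand midway. The second, with the red clip, is off, and the middle three are on. The reagent jar and small beaker stand on the flat top and the spatula lies in front. Next I fit the console pose.

```bash
cat > geo.py <<'E'
import numpy as np, cv2
from bench import robot
from scipy.optimize import least_squares
C={n:robot.camera_params(n) for n in("scene","top")}
def proj(n,P):
    c=C[n]; return cv2.projectPoints(np.asarray(P,float).reshape(-1,3),c["rvec"],c["tvec"],c["camera_matrix"],None)[0][:,0]
def T(p,P):
    c,s=np.cos(p[2]),np.sin(p[2]); P=np.asarray(P,float).reshape(-1,3)
    return P@np.array([[c,-s,0],[s,c,0],[0,0,1]]).T+[p[0],p[1],0]
X=np.array([np.cos(np.pi/6),0,.5]);N=np.array([-.5,0,np.cos(np.pi/6)]);E0=np.array([-.1,0,.055])
def slope(s,y,h): # panel coords (h above breaker face)
    return E0+s*X+(h+.008)*N+np.array([0,y,0])
E
python3 - <<'E'
from geo import *
obs=[("top",[.1,.15,.13],(75,103)),("top",[.1,-.15,.13],(683,32)),("top",[.03,.15,.13],(85,232)),("top",[.03,-.15,.13],(688,163)),
("top",[-.1,.15,.055],(143,526)),("top",[-.1,-.15,.055],(733,460)),
("scene",[.1,-.15,0],(270,538)),("scene",[.1,-.15,.13],(285,355)),("scene",[.1,.15,.13],(705,185)),("scene",[.03,-.15,.13],(230,290)),("scene",[-.1,-.15,.055],(80,270)),("scene",[.1,.15,0],(685,355))]
def px(n,q): return np.array(q)/5-.4+([130,120] if n=="top" else [230,140])
f=lambda p:np.concatenate([proj(n,T(p,P))[0]-px(n,q) for n,P,q in obs])
r=least_squares(f,[.5,.1,.1],loss="soft_l1"); print(r.x); print(r.fun if 0 else f(r.x).reshape(-1,2).round(1))
p=r.x
# levers: white line px (c1), find s on panel for given h
W=[(232,378),(375,340),(447,332),(520,322),(597,330)]
for q in W:
  o=[]
  for h in (.010,.015,.018):
    g=least_squares(lambda v:proj("top",T(p,slope(v[0],v[1],h)))[0]-px("top",q),[.07,0]); o.append((g.x*1000).round(1))
  print(q,o)
for q in [(177,193),(191,191),(205,190),(218,189),(232,185),(248,184)]:
  g=least_squares(lambda v:proj("top",T(p,slope(v[0],v[1],0)))[0]-np.array(q),[.07,0]); print((g.x*1000).round(1))
np.save("p.npy",p)
E
```

```text
[0.57035044 0.07147328 0.09371634]
[[-0.1  0.8]
 [-1.3  0.1]
 [ 0.   2.5]
 [ 1.2  1.2]
 [ 0.  -0.5]
 [-1.2 -1.7]
 [ 0.   1.3]
 [-0.7  2.2]
 [ 2.9  0.1]
 [-4.6  0.2]
 [ 0.9 -0.4]
 [-0.4  0.6]]
(232, 378) [array([78.4, 88. ]), array([80.1, 87. ]), array([81.2, 86.5])]
(375, 340) [array([88.9, 15.4]), array([90.5, 14.8]), array([91.6, 14.4])]
(447, 332) [array([ 88.4, -20.1]), array([ 90.1, -20.6]), array([ 91.1, -20.9])]
(520, 322) [array([ 88.9, -56.2]), array([ 90.6, -56.6]), array([ 91.6, -56.8])]
(597, 330) [array([ 79.9, -93.2]), array([ 81.6, -93.3]), array([ 82.7, -93.4])]
[80.3 86.5]
[81.  51.4]
[79.1 16.7]
[ 77.5 -15.5]
[ 83.4 -51.3]
[ 80.9 -90.9]
```

```bash
cat >> geo.py <<'E'
from scipy.spatial.transform import Rotation as R
p=np.load("p.npy") if __import__("os").path.exists("p.npy") else None
def target(s,y,h):
    Rz=R.from_euler("z",p[2]).as_matrix()
    M=Rz@np.c_[[0,1,0],X,-N]          # tool x=row +y, tool y=up slope, tool z=into face
    return T(p,slope(s,y,h))[0]-M[:,2]*.017, M
def now():
    o=robot.get_obs(); return o["tool_pos"],R.from_euler("xyz",o["ee_rot"]).as_matrix(),o
def delta(s,y,h):
    t,M=target(s,y,h); q,A,o=now()
    d=A.T@(t-q)/.1; w=R.from_matrix(A.T@M).as_rotvec()/(np.pi/2)
    print("t",round(o["time"],2),"pos",q.round(4),"tgt",t.round(4),"\nshift",d.round(3),"turn",w.round(3),"F",o["wrist_force"].round(1),"w",round(o["width"],4))
def where():
    q,A,o=now(); t=q+A[:,2]*.017
    c=R.from_euler("z",p[2]).as_matrix().T@(t-[p[0],p[1],0])-E0
    F=R.from_euler("z",p[2]).as_matrix().T@o["wrist_force"]
    print("t",round(o["time"],2),"s,y,h mm",(np.array([c@X,c[1],c@N-.008])*1000).round(1),"F s,y,n",np.round([F@X,F[1],F@N],1))
E
python3 -c "
from geo import *
delta(.081,.087,.06);print(target(.081,-.093,.06)[0])"
```

```text
t 0.5 pos [ 0.1328 -0.5337  0.2225] tgt [0.4902 0.1513 0.1691] 
shift [ 5.122 -5.785  0.534] turn [-0.275  0.236 -0.882] F [0.7 0.3 0. ] w 0.0941
[ 0.50701886 -0.02788926  0.16911216]
```

Request:
servo_tool(
  plan=[
    [0, 0, -0.5, 0, 0, 0, 30],
    [0, 0, -1, 0, 0, 0, 30],
    [0, 0, -1, 0, 0, 0, 30],
  ],
)

```text
time: 0.75
tool_pos: [0.1329, -0.5344, 0.3278]
ee_rot: [3.135, 0.001, 0.244]
wrist_force: [0.3, 0.5, 1.1]
width: 0.0776
finger_force: 0.0
```

Request:
servo_tool(
  plan=[
    [0.3, -0.33, 0, 0, 0, 0, 30],
    [0.6, -0.65, 0, 0, 0, 0, 30],
    [0.85, -0.96, 0, 0, 0, 0, 30],
    [0.85, -0.96, 0, 0, 0, 0, 30],
  ],
)

```text
time: 1.08
tool_pos: [0.1942, -0.4156, 0.3241]
ee_rot: [3.141, -0.002, 0.249]
wrist_force: [0.5, 0.5, 1.0]
width: 0.0505
finger_force: 0.0
```

Request:
servo_tool(
  plan=[
    [0.25, -0.28, 0, 0, 0, 0, 30],
    [0.5, -0.56, 0, 0, 0, 0, 30],
    [0.75, -0.85, 0, 0, 0, 0, 30],
    [0.85, -0.96, 0, 0, 0, 0, 30],
  ],
)

```text
time: 1.42
tool_pos: [0.2525, -0.3036, 0.3234]
ee_rot: [3.141, -0.002, 0.247]
wrist_force: [0.5, -0.1, 0.7]
width: 0.0303
finger_force: 0.0
```

Request:
servo_tool(
  plan=[
    [0.25, -0.28, 0, 0, 0, 0, 30],
    [0.5, -0.56, 0, 0, 0, 0, 30],
    [0.75, -0.85, 0, 0, 0, 0, 30],
    [0.85, -0.96, 0, 0, 0, 0, 30],
  ],
)

```text
time: 1.75
tool_pos: [0.3118, -0.1898, 0.3231]
ee_rot: [3.141, -0.002, 0.248]
wrist_force: [0.7, -0.1, 0.9]
width: 0.0302
finger_force: 0.0
```

Request:
servo_tool(
  plan=[
    [0.25, -0.28, 0, 0, 0, 0, 30],
    [0.5, -0.56, 0, 0, 0, 0, 30],
    [0.75, -0.85, 0, 0, 0, 0, 30],
    [0.85, -0.96, 0, 0, 0, 0, 30],
  ],
)

```text
time: 2.08
tool_pos: [0.3712, -0.0759, 0.3227]
ee_rot: [-3.141, -0.002, 0.248]
wrist_force: [-0.8, -1.0, 0.0]
width: 0.0299
finger_force: 0.0
```

```bash
python3 -c "
from geo import *
delta(.081,.087,.06);print(now()[2]['joint_positions'])"
```

```text
t 2.08 pos [ 0.3712 -0.0759  0.3227] tgt [0.4902 0.1513 0.1691] 
shift [ 1.709 -1.909  1.54 ] turn [-0.275  0.235 -0.88 ] F [-0.8 -1.   0. ] w 0.0299
[-3.52979024e-01 -2.94105402e-01  1.52041508e+00  1.57471953e-03
  1.91443853e+00  9.70145855e-01]
```

Request:
servo_tool(
  plan=[
    [0.1, -0.1, 0, -0.02, 0.018, -0.07, 30],
    [0.2, -0.2, 0, -0.046, 0.039, -0.147, 30],
    [0.3, -0.3, 0, -0.069, 0.059, -0.22, 30],
    [0.4, -0.4, 0, -0.092, 0.079, -0.294, 30],
    [0.5, -0.5, 0, -0.115, 0.098, -0.367, 30],
    [0.6, -0.6, 0, -0.138, 0.118, -0.441, 30],
    [0.7, -0.7, 0, -0.16, 0.138, -0.514, 30],
    [0.8, -0.8, 0, -0.183, 0.157, -0.588, 30],
    [0.85, -0.9, 0, -0.206, 0.177, -0.661, 30],
    [0.85, -0.95, 0, -0.229, 0.197, -0.735, 30],
    [0.85, -0.95, 0, -0.252, 0.216, -0.808, 30],
    [0.85, -0.95, 0, -0.275, 0.235, -0.88, 30],
  ],
)

```text
time: 3.08
tool_pos: [0.4296, 0.0343, 0.3229]
ee_rot: [2.617, 0.003, 1.666]
wrist_force: [0.4, -0.1, 0.2]
width: 0.0301
finger_force: 0.0
```

```bash
python3 -c "
from geo import *
delta(.081,.087,.06);print(now()[2]['joint_positions'])"
```

```text
t 3.08 pos [0.4296 0.0343 0.3229] tgt [0.4902 0.1513 0.1691] 
shift [ 1.112 -0.15   1.686] turn [0.001 0.001 0.002] F [ 0.4 -0.1  0.2] w 0.0301
[-0.1433834  -0.57818422  1.78664248  0.11762775  1.42121985 -0.22682994]
```

Request:
servo_tool(
  plan=[
    [0.3, 0, 0.2, 0, 0, 0, 30],
    [0.6, -0.1, 0.4, 0, 0, 0, 30],
    [0.9, -0.1, 0.7, 0, 0, 0, 30],
    [1, -0.15, 0.9, 0, 0, 0, 30],
    [1, -0.15, 0.9, 0, 0, 0, 30],
  ],
)

```text
time: 3.5
tool_pos: [0.4503, 0.1375, 0.2305]
ee_rot: [2.63, 0.001, 1.663]
wrist_force: [-1.0, -0.5, -0.9]
width: 0.0298
finger_force: 0.0
```

Request:
servo_tool(
  plan=[
    [0.11, 0, 0.25, 0, 0, 0, 30],
    [0.11, 0, 0.5, 0, 0, 0, 30],
    [0.11, 0, 0.75, 0, 0, 0, 30],
    [0.11, 0, 0.78, 0, 0, 0, 30],
    [0.11, 0, 0.78, 0, 0, 0, 30],
  ],
)

```text
time: 3.92
tool_pos: [0.4901, 0.1494, 0.1685]
ee_rot: [2.622, 0.001, 1.658]
wrist_force: [0.4, -0.0, -0.3]
width: 0.0296
finger_force: 0.0
```

Run:
```python
from geo import *
delta(.081,.087,.015);where()
a=robot.snapshot("top")[120:240,130:290,::-1]; b=robot.snapshot("scene")[120:240,230:390,::-1]
im=np.hstack([cv2.resize(x[:,:],None,fx=4,fy=4,interpolation=cv2.INTER_CUBIC)[:, :400] if 0 else cv2.resize(x[:,:133],None,fx=3,fy=3,interpolation=cv2.INTER_CUBIC) for x in(a,b)])
cv2.imwrite("pics/h1.png",im);print(im.shape)
for h in(0,.018):print([proj(n,T(p,slope(.081,.087,h)))[0].round(1) for n in("top","scene")])
```

```text
t 3.92 pos [0.4901 0.1494 0.1685] tgt [0.5126 0.1534 0.1301] 
shift [0.021 0.007 0.446] turn [-0.003  0.003 -0.003] F [ 0.4 -0.  -0.3] w 0.0296
t 3.92 s,y,h mm [80.4 85.  59.6] F s,y,n [ 0.2 -0.  -0.5]
(360, 798, 3)
[array([176.7, 192.8]), array([325.5, 167.5])]
[array([175.8, 195.3]), array([324.1, 161.7])]
```

View pics/h1.png

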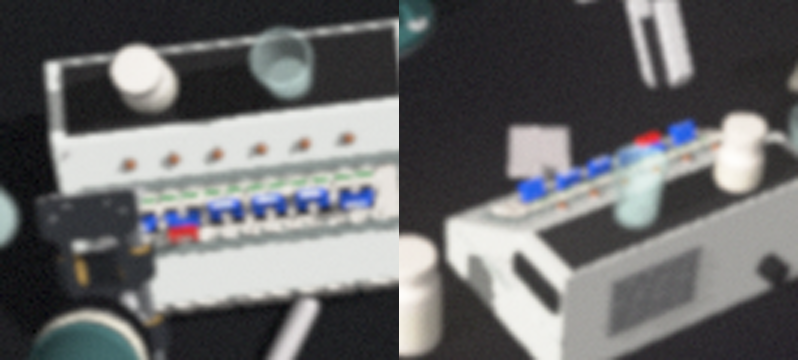

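The lever in the scene view (about 324.7,164) agrees with its projected position. The fingers hover above it, so I'm descending to straddle it.

Request:
servo_tool(
  plan=[
    [0.02, 0.01, 0.15, 0, 0, 0, 30],
    [0.02, 0.01, 0.25, 0, 0, 0, 30],
    [0.02, 0.01, 0.32, 0, 0, 0, 30],
    [0.02, 0.01, 0.38, 0, 0, 0, 30],
    [0.02, 0.01, 0.43, 0, 0, 0, 30],
    [0.02, 0.01, 0.43, 0, 0, 0, 30],
  ],
)

```text
time: 4.52
tool_pos: [0.5121, 0.1542, 0.1315]
ee_rot: [2.621, 0.001, 1.659]
wrist_force: [-0.5, 0.3, -0.8]
width: 0.0301
finger_force: 0.0
```

Request:
servo_tool(
  plan=[
    [0, 0, 0.03, 0, 0, 0, 30],
    [0, 0, 0.06, 0, 0, 0, 30],
    [0, 0, 0.09, 0, 0, 0, 30],
    [0, 0, 0.09, 0, 0, 0, 30],
  ],
)

```text
time: 4.85
tool_pos: [0.5167, 0.1547, 0.1242]
ee_rot: [2.62, 0.0, 1.659]
wrist_force: [-0.0, -0.7, 0.8]
width: 0.03
finger_force: 0.0
```

```bash
python3 -c "
from geo import *
where()"
```

```text
t 4.85 s,y,h mm [81.7 87.9  7.7] F s,y,n [ 0.3 -0.7  0.7]
```

Request:
servo_tool(
  plan=[
    [0, -0.04, 0, 0, 0, 0, 30],
    [0, -0.08, 0, 0, 0, 0, 30],
    [0, -0.11, 0, 0, 0, 0, 30],
    [0, -0.125, 0, 0, 0, 0, 30],
    [0, -0.14, 0, 0, 0, 0, 30],
    [0, -0.14, 0, 0, 0, 0, 30],
  ],
)

```text
time: 5.35
tool_pos: [0.5046, 0.1537, 0.1179]
ee_rot: [2.619, 0.0, 1.659]
wrist_force: [0.2, -0.0, -0.2]
width: 0.03
finger_force: 0.0
```

Request:
servo_tool(
  plan=[
    [0, -0.015, 0, 0, 0, 0, 30],
    [0, -0.03, 0, 0, 0, 0, 30],
    [0, -0.03, 0, 0, 0, 0, 30],
  ],
)

```text
time: 5.6
tool_pos: [0.5028, 0.1536, 0.1173]
ee_rot: [2.617, 0.0, 1.659]
wrist_force: [0.0, 0.9, 2.1]
width: 0.0298
finger_force: 0.8
```

```bash
python3 -c "
from geo import *
where()"
```

```text
t 5.6 s,y,h mm [66.2 88.   8.7] F s,y,n [1.1 0.9 1.7]
```

Request:
servo_tool(
  plan=[
    [0, -0.015, 0, 0, 0, 0, 30],
    [0, -0.03, 0, 0, 0, 0, 30],
    [0, -0.03, 0, 0, 0, 0, 30],
  ],
)

```text
time: 5.85
tool_pos: [0.5014, 0.1534, 0.1167]
ee_rot: [2.614, 0.0, 1.659]
wrist_force: [6.6, -0.3, 0.5]
width: 0.03
finger_force: 2.7
```

Request:
servo_tool(
  plan=[
    [0, -0.015, 0, 0, 0, 0, 30],
    [0, -0.02, 0, 0, 0, 0, 30],
    [0, -0.02, 0, 0, 0, 0, 30],
  ],
)

```text
time: 6.1
tool_pos: [0.499, 0.1533, 0.1155]
ee_rot: [2.616, 0.0, 1.659]
wrist_force: [3.5, -0.2, 5.0]
width: 0.03
finger_force: 2.4
```

```bash
python3 -c "
from geo import *
where();print(now()[2]['wrist_torque'])"
```

```text
t 6.1 s,y,h mm [62.  88.1  9.1] F s,y,n [ 5.5 -0.5  2.6]
[-0.0068036  -0.73389293 -0.03929762]
```

Request:
servo_tool(
  plan=[
    [0, -0.015, 0, 0, 0, 0, 30],
    [0, -0.02, 0, 0, 0, 0, 30],
    [0, -0.02, 0, 0, 0, 0, 30],
  ],
)

```text
time: 6.35
tool_pos: [0.4984, 0.1532, 0.1152]
ee_rot: [2.613, -0.0, 1.659]
wrist_force: [7.1, 0.5, 2.5]
width: 0.0301
finger_force: 3.5
```

Request:
servo_tool(
  plan=[
    [0, -0.015, 0, 0, 0, 0, 30],
    [0, -0.02, 0, 0, 0, 0, 30],
    [0, -0.02, 0, 0, 0, 0, 30],
  ],
)

```text
time: 6.6
tool_pos: [0.4973, 0.1532, 0.1149]
ee_rot: [2.611, -0.0, 1.659]
wrist_force: [9.1, 0.8, 3.1]
width: 0.0303
finger_force: 3.7
```

Run:
```python
from geo import *
where()
b=robot.snapshot("scene")[130:230,260:380,::-1]
cv2.imwrite("pics/off1.png",cv2.resize(b,None,fx=6,fy=6,interpolation=cv2.INTER_CUBIC))
```

```text
t 6.6 s,y,h mm [60.3 88.1  9.4] F s,y,n [ 9.5 -0.  -1.8]
```

View pics/off1.png

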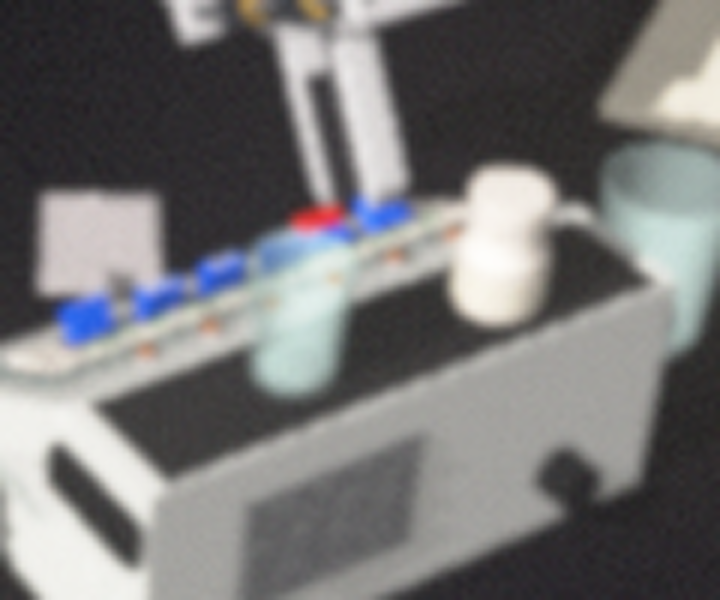

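The finger bears on the upslope side of the leftmost lever (px about 385,205) and is centred on it. It keeps clear of the red clip, and the lever leans down. Next I push on to the stop.

Request:
servo_tool(
  plan=[
    [0, -0.01, 0, 0, 0, 0, 30],
    [0, -0.02, 0, 0, 0, 0, 30],
    [0, -0.02, 0, 0, 0, 0, 30],
  ],
)

```text
time: 6.9
tool_pos: [0.4953, 0.1531, 0.1139]
ee_rot: [2.611, -0.0, 1.659]
wrist_force: [7.3, -0.1, 3.9]
width: 0.0302
finger_force: 3.6
```

Request:
servo_tool(
  plan=[
    [0, -0.01, 0, 0, 0, 0, 30],
    [0, -0.02, 0, 0, 0, 0, 30],
    [0, -0.02, 0, 0, 0, 0, 30],
  ],
)

```text
time: 7.15
tool_pos: [0.4947, 0.153, 0.114]
ee_rot: [2.608, -0.0, 1.659]
wrist_force: [9.8, -0.2, 4.2]
width: 0.0297
finger_force: 4.3
```

```bash
python3 -c "
from geo import *
where()"
```

```text
t 7.15 s,y,h mm [57.7 88.3  9.9] F s,y,n [10.6 -1.1 -1.2]
```

Request:
servo_tool(
  plan=[
    [0, -0.01, 0, 0, 0, 0, 30],
    [0, -0.02, 0, 0, 0, 0, 30],
    [0, -0.02, 0, 0, 0, 0, 30],
  ],
)

```text
time: 7.4
tool_pos: [0.4941, 0.1531, 0.1143]
ee_rot: [2.605, -0.001, 1.659]
wrist_force: [11.3, 0.1, 5.4]
width: 0.0302
finger_force: 4.9
```

Request:
servo_tool(
  plan=[
    [0, -0.01, 0, 0, 0, 0, 30],
    [0, -0.02, 0, 0, 0, 0, 30],
    [0, -0.02, 0, 0, 0, 0, 30],
  ],
)

```text
time: 7.65
tool_pos: [0.4934, 0.1531, 0.1145]
ee_rot: [2.602, -0.001, 1.66]
wrist_force: [12.3, 1.8, 5.4]
width: 0.03
finger_force: 5.7
```

```bash
python3 -c "
from geo import *
where()"
```

```text
t 7.65 s,y,h mm [56.9 88.5 11. ] F s,y,n [13.4  0.7 -1.5]
```

Request:
servo_tool(
  plan=[
    [0, -0.01, 0.01, 0, 0, 0, 30],
    [0, -0.03, 0.01, 0, 0, 0, 30],
    [0, -0.03, 0.01, 0, 0, 0, 30],
  ],
)

```text
time: 7.9
tool_pos: [0.493, 0.1532, 0.1144]
ee_rot: [2.597, -0.001, 1.66]
wrist_force: [13.0, -0.0, 8.9]
width: 0.0304
finger_force: 7.2
```

Run:
```python
from geo import *
where()
b=np.mean([robot.snapshot("scene")[130:230,260:380,::-1] for _ in range(3)],0)
cv2.imwrite("pics/off2.png",cv2.resize(b[20:70,20:100].astype(np.uint8),None,fx=10,fy=10,interpolation=cv2.INTER_CUBIC))
for s0 in(.078,.081):
  for a in(0,-.3,-.5):
    print(s0,a,proj("scene",T(p,slope(s0+.026*np.sin(a),.087,.026*np.cos(a)-.008)))[0]-[280,150])
```

```text
t 7.9 s,y,h mm [56.6 88.6 11.2] F s,y,n [15.6 -1.2  1.2]
0.078 0 [43.56110845 11.73196326]
0.078 -0.3 [42.15609999 12.05586647]
0.078 -0.5 [41.38538699 12.6652169 ]
0.081 0 [44.14747835 11.74908754]
0.081 -0.3 [42.73659074 12.07354445]
0.081 -0.5 [41.96234456 12.68404082]
```

View pics/off2.png

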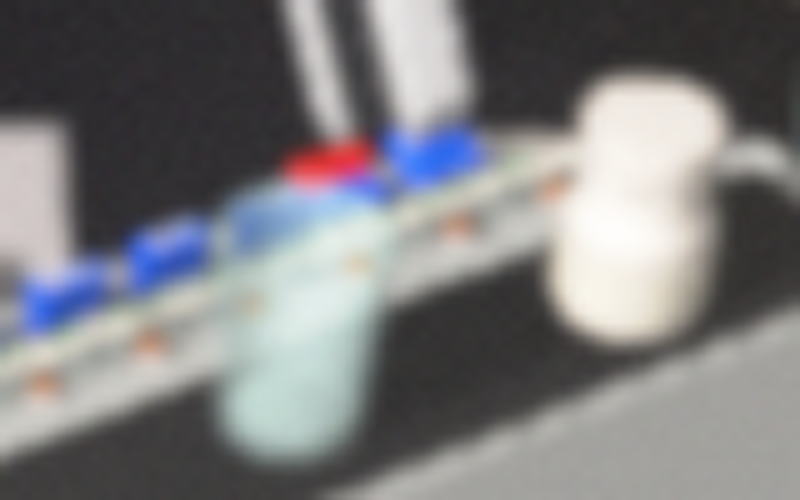

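Request:
servo_tool(
  plan=[
    [0, -0.02, 0.01, 0, 0, 0, 30],
    [0, -0.04, 0.01, 0, 0, 0, 30],
    [0, -0.04, 0.01, 0, 0, 0, 30],
    [0, -0.04, 0.01, 0, 0, 0, 30],
  ],
)

```text
time: 8.38
tool_pos: [0.4924, 0.1532, 0.1145]
ee_rot: [2.59, -0.002, 1.66]
wrist_force: [15.5, -0.2, 11.8]
width: 0.0303
finger_force: 8.9
```

Run:
```python
from geo import *
where()
```

```text
t 8.38 s,y,h mm [56.2 88.6 11.5] F s,y,n [19.2 -1.7  2.5]
```

Commanding 4 mm more moved it only 0.4 mm while the force rose 3.6 N, so the lever is at its stop. I'm backing off, then pushing up along the arc.

Request:
servo_tool(
  plan=[
    [0, 0.1, 0, 0, 0, 0, 30],
    [0, 0.17, 0, 0, 0, 0, 24],
    [0, 0.23, 0, 0, 0, 0, 24],
    [0, 0.27, 0, 0, 0, 0, 24],
    [0, 0.29, 0, 0, 0, 0, 24],
    [0, 0.29, 0, 0, 0, 0, 24],
  ],
)

```text
time: 8.88
tool_pos: [0.5064, 0.1537, 0.1152]
ee_rot: [2.623, 0.001, 1.659]
wrist_force: [-0.0, 0.5, -0.0]
width: 0.0238
finger_force: 0.0
```

Run:
```python
from geo import *
where()
```

```text
t 8.88 s,y,h mm [68.2 87.8  5.1] F s,y,n [-0.   0.5 -0. ]
```

Request:
servo_tool(
  plan=[
    [0, 0.03, 0, 0, 0, 0, 24],
    [0, 0.06, -0.005, 0, 0, 0, 24],
    [0, 0.09, -0.01, 0, 0, 0, 24],
    [0, 0.11, -0.015, 0, 0, 0, 24],
    [0, 0.13, -0.02, 0, 0, 0, 24],
  ],
)

```text
time: 9.3
tool_pos: [0.5137, 0.1544, 0.1213]
ee_rot: [2.632, 0.001, 1.659]
wrist_force: [-12.3, -0.1, 3.2]
width: 0.024
finger_force: 4.9
```

Request:
servo_tool(
  plan=[
    [0, 0.02, -0.01, 0, 0, 0, 24],
    [0, 0.04, -0.015, 0, 0, 0, 24],
    [0, 0.05, -0.02, 0, 0, 0, 24],
  ],
)

```text
time: 9.55
tool_pos: [0.5204, 0.1551, 0.1286]
ee_rot: [2.622, 0.001, 1.659]
wrist_force: [-0.4, 0.1, -1.9]
width: 0.0241
finger_force: 1.0
```

Run:
```python
from geo import *
where()
```

```text
t 9.55 s,y,h mm [87.1 87.9  9.7] F s,y,n [-1.3  0.1 -1.5]
```

Request:
servo_tool(
  plan=[
    [0, 0.02, 0, 0, 0, 0, 24],
    [0, 0.04, 0, 0, 0, 0, 24],
    [0, 0.05, 0, 0, 0, 0, 24],
    [0, 0.05, 0, 0, 0, 0, 24],
  ],
)

```text
time: 9.88
tool_pos: [0.5256, 0.1556, 0.1321]
ee_rot: [2.619, 0.0, 1.659]
wrist_force: [-0.5, 0.0, 0.4]
width: 0.024
finger_force: 0.0
```

Run:
```python
from geo import *
where()
```

```text
t 9.88 s,y,h mm [93.4 87.9 10.1] F s,y,n [-0.2  0.1  0.6]
```

Request:
servo_tool(
  plan=[
    [0, 0.01, 0, 0, 0, 0, 24],
    [0, 0.03, 0, 0, 0, 0, 24],
    [0, 0.04, 0, 0, 0, 0, 24],
    [0, 0.04, 0, 0, 0, 0, 24],
  ],
)

```text
time: 10.22
tool_pos: [0.5286, 0.1558, 0.1339]
ee_rot: [2.62, 0.0, 1.659]
wrist_force: [-3.8, 0.4, 0.8]
width: 0.0241
finger_force: 1.8
```

Run:
```python
from geo import *
where()
```

```text
t 10.22 s,y,h mm [96.9 87.9 10.2] F s,y,n [-2.8  0.8  2.6]
```

Request:
servo_tool(
  plan=[
    [0, -0.04, 0, 0, 0, 0, 24],
    [0, -0.04, -0.1, 0, 0, 0, 30],
    [0, -0.04, -0.3, 0, 0, 0, 30],
    [0, -0.1, -0.5, 0, 0, 0, 30],
    [0, -0.15, -0.5, 0, 0, 0, 30],
  ],
)

```text
time: 10.63
tool_pos: [0.4925, 0.1531, 0.1757]
ee_rot: [2.61, -0.001, 1.659]
wrist_force: [1.0, 0.5, 0.1]
width: 0.03
finger_force: 0.0
```

Request:
servo_tool(
  plan=[
    [-0.2, 0, 0, 0, 0, 0, 30],
    [-0.4, 0, 0, 0, 0, 0, 30],
    [-0.7, 0, 0, 0, 0, 0, 30],
    [-0.9, 0, 0, 0, 0, 0, 30],
    [-0.9, 0, 0, 0, 0, 0, 30],
  ],
)

```text
time: 11.05
tool_pos: [0.4992, 0.0597, 0.1697]
ee_rot: [2.619, 0.002, 1.654]
wrist_force: [0.3, 0.0, -0.8]
width: 0.0299
finger_force: 0.0
```

Request:
servo_tool(
  plan=[
    [-0.2, 0, 0, 0, 0, 0, 30],
    [-0.4, 0, 0, 0, 0, 0, 30],
    [-0.7, 0, 0, 0, 0, 0, 30],
    [-0.9, 0, 0, 0, 0, 0, 30],
    [-0.9, 0, 0, 0, 0, 0, 30],
    [-0.9, 0, 0, 0, 0, 0, 30],
  ],
)

```text
time: 11.55
tool_pos: [0.5068, -0.027, 0.1695]
ee_rot: [2.62, -0.001, 1.657]
wrist_force: [0.6, -0.9, -0.6]
width: 0.0301
finger_force: 0.0
```

Run:
```python
from geo import *
where();delta(.081,-.093,.015)
a=robot.snapshot("top")[150:230,150:290,::-1]; b=robot.snapshot("scene")[130:210,250:390,::-1]
cv2.imwrite("pics/mid.png",cv2.resize(np.vstack([a[30:],b[10:70]]),None,fx=5,fy=5,interpolation=cv2.INTER_CUBIC))
```

```text
t 11.55 s,y,h mm [ 81.1 -92.2  60.4] F s,y,n [ 0.2 -1.  -0.8]
t 11.55 pos [ 0.5068 -0.027   0.1695] tgt [ 0.5294 -0.0258  0.1301] 
shift [-0.007 -0.     0.454] turn [-0.001  0.002 -0.005] F [ 0.6 -0.9 -0.6] w 0.0301
```

View pics/mid.png

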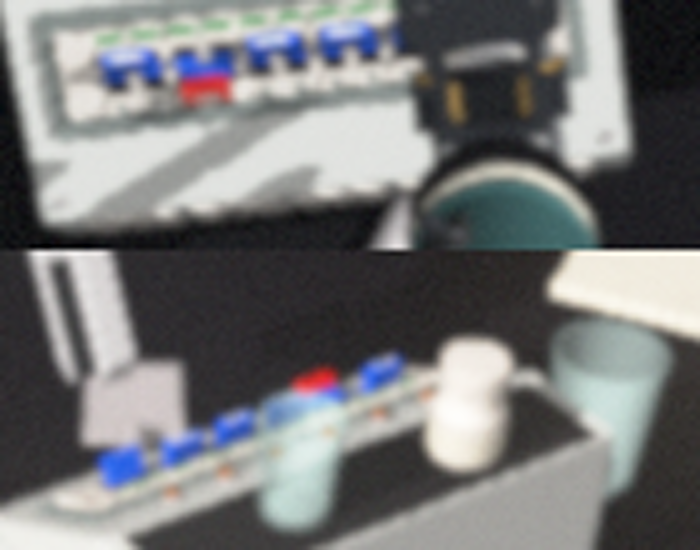

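The leftmost lever (px about 130,65) now looks like the other ON levers, and the clipped one is unchanged. I'm repeating the sequence on the rightmost.

Request:
servo_tool(
  plan=[
    [0, 0, 0.15, 0, 0, 0, 30],
    [0, 0, 0.25, 0, 0, 0, 30],
    [0, 0, 0.34, 0, 0, 0, 30],
    [0, 0, 0.42, 0, 0, 0, 30],
    [0, 0, 0.47, 0, 0, 0, 30],
    [0, 0, 0.52, 0, 0, 0, 30],
    [0, 0, 0.52, 0, 0, 0, 30],
  ],
)

```text
time: 12.23
tool_pos: [0.5324, -0.0242, 0.1234]
ee_rot: [2.621, -0.0, 1.659]
wrist_force: [0.4, 0.0, 0.7]
width: 0.0301
finger_force: 0.0
```

Request:
servo_tool(
  plan=[
    [0, -0.04, 0, 0, 0, 0, 30],
    [0, -0.08, 0, 0, 0, 0, 30],
    [0, -0.11, 0, 0, 0, 0, 30],
    [0, -0.14, 0, 0, 0, 0, 30],
    [0, -0.16, 0, 0, 0, 0, 30],
    [0, -0.18, 0, 0, 0, 0, 30],
    [0, -0.2, 0, 0, 0, 0, 30],
  ],
)

```text
time: 12.82
tool_pos: [0.5185, -0.0263, 0.1182]
ee_rot: [2.609, 0.001, 1.657]
wrist_force: [11.2, 3.0, -0.3]
width: 0.03
finger_force: 4.7
```

Run:
```python
from geo import *
where()
```

```text
t 12.82 s,y,h mm [ 65.8 -92.6  10.1] F s,y,n [ 9.7  2.  -6. ]
```

Request:
servo_tool(
  plan=[
    [0, -0.02, 0, 0, 0, 0, 30],
    [0, -0.04, 0, 0, 0, 0, 30],
    [0, -0.04, 0, 0, 0, 0, 30],
  ],
)

```text
time: 13.07
tool_pos: [0.5144, -0.0269, 0.1163]
ee_rot: [2.611, 0.002, 1.658]
wrist_force: [2.6, 0.7, 4.8]
width: 0.0302
finger_force: 2.8
```

Run:
```python
from geo import *
where()
```

```text
t 13.07 s,y,h mm [ 61.1 -92.8  10.5] F s,y,n [4.7 0.5 2.8]
```

Request:
servo_tool(
  plan=[
    [0, -0.02, 0, 0, 0, 0, 30],
    [0, -0.04, 0, 0, 0, 0, 30],
    [0, -0.04, 0, 0, 0, 0, 30],
  ],
)

```text
time: 13.32
tool_pos: [0.512, -0.0273, 0.1152]
ee_rot: [2.608, 0.002, 1.657]
wrist_force: [7.0, 1.0, 4.4]
width: 0.0302
finger_force: 3.5
```

Run:
```python
from geo import *
where()
```

```text
t 13.32 s,y,h mm [ 58.6 -92.9  10.8] F s,y,n [8.3 0.3 0.2]
```

Request:
servo_tool(
  plan=[
    [0, -0.02, 0, 0, 0, 0, 30],
    [0, -0.04, 0, 0, 0, 0, 30],
    [0, -0.04, 0, 0, 0, 0, 30],
  ],
)

```text
time: 13.57
tool_pos: [0.5099, -0.0277, 0.1147]
ee_rot: [2.605, 0.003, 1.657]
wrist_force: [9.5, 2.2, 5.3]
width: 0.0299
finger_force: 4.6
```

```bash
python3 -c "
from geo import *
where()"
```

```text
t 13.57 s,y,h mm [ 56.5 -93.2  11.5] F s,y,n [11.   1.3 -0.2]
```

Request:
servo_tool(
  plan=[
    [0, -0.02, 0.01, 0, 0, 0, 30],
    [0, -0.04, 0.02, 0, 0, 0, 30],
    [0, -0.04, 0.02, 0, 0, 0, 30],
    [0, -0.04, 0.02, 0, 0, 0, 30],
  ],
)

```text
time: 13.9
tool_pos: [0.5098, -0.0279, 0.1143]
ee_rot: [2.598, 0.003, 1.657]
wrist_force: [10.6, 2.7, 10.5]
width: 0.0303
finger_force: 7.0
```

```bash
python3 -c "
from geo import *
where()"
```

```text
t 13.9 s,y,h mm [ 56.3 -93.4  11.2] F s,y,n [14.6  1.7  3.7]
```

Request:
servo_tool(
  plan=[
    [0, -0.02, 0, 0, 0, 0, 30],
    [0, -0.04, 0, 0, 0, 0, 30],
    [0, -0.05, 0, 0, 0, 0, 30],
    [0, -0.05, 0, 0, 0, 0, 30],
  ],
)

```text
time: 14.23
tool_pos: [0.5084, -0.0287, 0.1148]
ee_rot: [2.589, 0.005, 1.655]
wrist_force: [17.3, 4.2, 10.0]
width: 0.0303
finger_force: 8.7
```

```bash
python3 -c "
from geo import *
where()"
```

```text
t 14.23 s,y,h mm [ 55.4 -94.1  12.3] F s,y,n [20.3  2.6 -0.2]
```

It's at the stop. Now back off and push up.

Request:
servo_tool(
  plan=[
    [0, 0.1, 0, 0, 0, 0, 30],
    [0, 0.17, 0, 0, 0, 0, 24],
    [0, 0.23, 0, 0, 0, 0, 24],
    [0, 0.27, 0, 0, 0, 0, 24],
    [0, 0.29, 0, 0, 0, 0, 24],
    [0, 0.29, 0, 0, 0, 0, 24],
  ],
)

```text
time: 14.73
tool_pos: [0.5225, -0.0251, 0.1154]
ee_rot: [2.623, -0.001, 1.659]
wrist_force: [0.2, -1.0, 0.4]
width: 0.0242
finger_force: 0.0
```

Request:
servo_tool(
  plan=[
    [0, 0.03, 0, 0, 0, 0, 24],
    [0, 0.06, -0.005, 0, 0, 0, 24],
    [0, 0.09, -0.01, 0, 0, 0, 24],
    [0, 0.11, -0.015, 0, 0, 0, 24],
    [0, 0.13, -0.02, 0, 0, 0, 24],
  ],
)

```text
time: 15.15
tool_pos: [0.5291, -0.0245, 0.1204]
ee_rot: [2.633, -0.0, 1.66]
wrist_force: [-10.9, -3.3, -3.4]
width: 0.0239
finger_force: 5.7
```

Request:
servo_tool(
  plan=[
    [0, 0.02, -0.01, 0, 0, 0, 24],
    [0, 0.04, -0.015, 0, 0, 0, 24],
    [0, 0.06, -0.02, 0, 0, 0, 24],
    [0, 0.06, -0.02, 0, 0, 0, 24],
  ],
)

```text
time: 15.48
tool_pos: [0.537, -0.0239, 0.129]
ee_rot: [2.622, -0.001, 1.659]
wrist_force: [-1.4, -0.1, -2.2]
width: 0.0241
finger_force: 1.4
```

```bash
python3 -c "
from geo import *
where()"
```

```text
t 15.48 s,y,h mm [ 87.  -91.8  10.1] F s,y,n [-2.3  0.  -1.2]
```

Request:
servo_tool(
  plan=[
    [0, 0.02, 0, 0, 0, 0, 24],
    [0, 0.04, 0, 0, 0, 0, 24],
    [0, 0.06, 0, 0, 0, 0, 24],
    [0, 0.075, 0, 0, 0, 0, 24],
    [0, 0.09, 0, 0, 0, 0, 24],
    [0, 0.09, 0, 0, 0, 0, 24],
  ],
)

```text
time: 15.98
tool_pos: [0.5451, -0.0235, 0.1342]
ee_rot: [2.621, 0.001, 1.659]
wrist_force: [-5.2, -0.8, 0.1]
width: 0.024
finger_force: 2.4
```

```bash
python3 -c "
from geo import *
where()"
```

```text
t 15.98 s,y,h mm [ 96.7 -92.2  10.6] F s,y,n [-4.5 -0.3  2.7]
```

Request:
servo_tool(
  plan=[
    [0, -0.04, 0, 0, 0, 0, 24],
    [0, -0.05, -0.1, 0, 0, 0, 24],
    [0, -0.05, -0.3, 0, 0, 0, 24],
    [0, -0.1, -0.6, 0, 0, 0, 24],
    [0, -0.1, -0.9, 0, 0, 0, 24],
    [0, -0.1, -1, 0, 0, 0, 24],
  ],
)

```text
time: 16.48
tool_pos: [0.4882, -0.0291, 0.2229]
ee_rot: [2.609, 0.004, 1.658]
wrist_force: [0.8, -0.2, 0.8]
width: 0.0239
finger_force: 0.0
```

Request:
servo_tool(
  plan=[
    [0, -0.2, -0.3, 0, 0, 0, 24],
    [0, -0.3, -0.6, 0, 0, 0, 24],
    [0, -0.5, -0.7, 0, 0, 0, 24],
    [0, -0.8, -0.7, 0, 0, 0, 24],
    [0, -0.8, -0.7, 0, 0, 0, 24],
  ],
)

```text
time: 16.9
tool_pos: [0.3804, -0.0378, 0.2347]
ee_rot: [2.621, 0.001, 1.657]
wrist_force: [0.4, 0.8, -0.6]
width: 0.0239
finger_force: 0.0
```

Run:
```python
from geo import *
where()
a=robot.snapshot("top")[120:240,130:290,::-1]; b=robot.snapshot("scene")
cv2.imwrite("pics/end.png",cv2.resize(a,None,fx=5,fy=5,interpolation=cv2.INTER_CUBIC))
```

```text
t 16.9 s,y,h mm [  3.8 -91.1 180.3] F s,y,n [ 0.1  0.7 -0.8]
```

View pics/end.png

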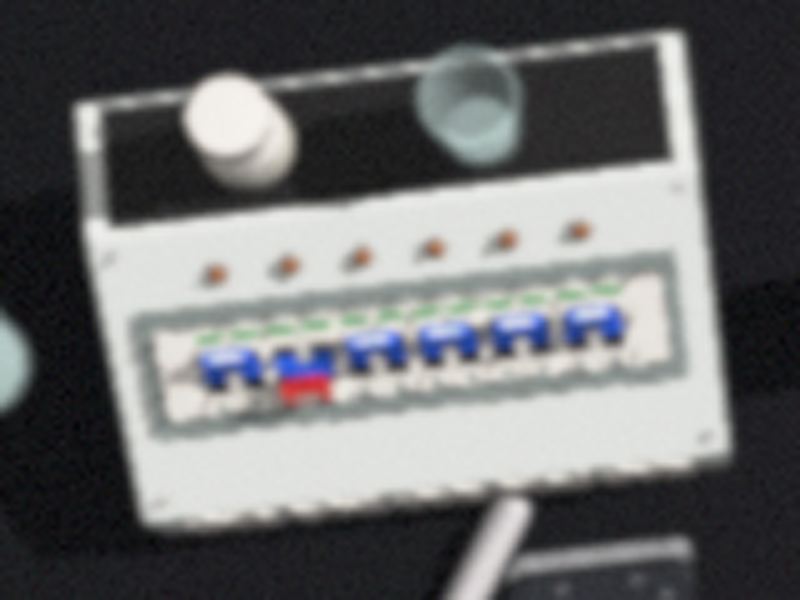

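The outer levers (px about 232,360 and 597,318) now line up with the ON levers. The clip lever, jar, beaker and spatula haven't moved.

```bash
python3 -c "
from bench import robot
print(robot.close_job())"
```

```text
the job is handed in; nothing more can be done
None
```

Both tripped breakers (the two outer ones) were pushed home to OFF, then up to ON, and the job is handed in at about 17 s; in the final top view the levers beside them, the jar and beaker on the console and the visible end of the spatula had not moved.

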